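# Set a thin turned cup to dry and change the supply over

## Robot

A 7-joint arm with a two-finger parallel gripper is mounted at the origin on the work surface. World frame = base frame: x ahead of the robot, y to its left, z up, the work surface at z = 0. Lengths are in m, angles in rad, forces in N, time in s.
With the tool pointing down it reaches from about 0.425 to 0.825 m from the base axis. Payload 3.6 kg.
Tool frame: the origin (TCP) lies on the mounting face of the last link; the fingertips stand 173 mm ahead of it and the grasp point (between the pads) lies 155 mm ahead of it (robot.tips_ahead is the distance from the TCP to the fingertips, in m); z points along the fingers, y is the line along which they close (so a half turn about z gives the same grasp; the last joint's range is limited). The gripper opens to 85 mm and grips with 20 to 120 N. Pads are 22 mm wide; open, the fingers measure 114 mm over their backs; the gripper's body (76 mm by 85 mm) begins 54 mm behind the grasp point. The pads swing forward as they close: fully open they stand 13 mm farther back than shut.
Start: joints at [-1.276, 0.615, -0.013, 1.423, 0.008, 1.103, -0.04], TCP at [0.205, 0.617, 0.405] pointing down, gripper open.
Joint ranges: [-3.12, 3.12], [-0.3, 2.06], [-1.34, 1.32], [0.26, 2.42], [-1.36, 4.5], [0.01, 1.98], [-2.84, 2.84]. Speed limits (rad/s): [2.79, 2.79, 3.14, 3.14, 3.14, 3.14, 3.14].

## Interface

Orientations are given as a rotation vector (axis times angle).
In Python, from rig import robot gives the robot as it stands. The module is installed in compiled form; this text tells all that it offers.
- The arm moves only by the tool move_arm, never from a script. Its argument "steps" is a list of rows, each an object with "claw": the closure, from 0 (fully open) to 1 (shut); "slide": the shift along the world's x, y, z scaled (see below), a list of three; "rot": the turn, a rotation vector about the world's x, y, z scaled (see below), a list of three. In form: [{"claw": claw, "slide": [tx, ty, tz], "rot": [wx, wy, wz]}, ...]. A call has 1 to 10 rows; each row is the pose to reach, as a shift and turn from the pose commanded when the call began, turning the shorter way round; what a row does not reach only later rows make up. The controller multiplies each number of a shift by 500 mm and each number of a turn by 180 degrees. A row lasts 1/8 s, in which the tool goes at most 62.5 mm and 10.7 degrees, less where a joint would pass 70% of its speed; a pose out of reach is approached as far as the arm can. A call with a number of a shift or a turn outside -1 to 1 is refused whole. A call with a gripper value outside its range is refused whole. The fingers move at their own pace and stop on an object; "grip_force" is the grip in N (left out, the last holds). Time passes only in rows, so rows that repeat a pose let the fingers close. It gives the time, the measured TCP pose, the force, the opening and the grip force at its end, in the units of the state.
- robot.get_state(): the state, without advancing time (a new reading comes with each control period).
- robot.capture(name): name is "side" or "top"; returns a dict with "frame" (420x560x3 uint8, blue, green, red), "fx", "fy", "cx", "cy" (pixels), "origin" and "attitude" of the camera in the world. Camera axes: x right, y down, z forward; pixel columns grow to the right and rows downward; lengths in m; the calibration is good to about 2 mm. A picture is of the moment at which its call begins. There is no depth.
- robot.close_job(): hands the job in; it is judged then, once.
Trained networks look in a picture, given as the dict that the camera call returned (one of the last four; its "shot" number tells which), for a name from the list of things; names that differ only in an ending like _2 or _b are one class to them, and where a whole thing is asked for, a point or a joint stands for the part that bears it (a point fixed in the world has none). Each returns a list of dicts, best first, with "p" (0 to 1); they miss things now and then, are a little off and sometimes report something else, mostly with a low value. They report only what shows in the picture. A call takes as long as a camera call. They do not tell look-alikes from the thing itself.
- robot.spot_in(target, picture): "extent" ([centre column, centre row, width, height] as shares, 0 to 1, of the picture: columns of its width, rows of its height, round what is visible of it).
- robot.silhouettes(target, picture): "mask" (420x560 bool, what is visible of it) and "extent" ([centre column, centre row, width, height] as shares, 0 to 1, of the picture: columns of its width, rows of its height, round what is visible of it).
- robot.mark_of(target, picture): "centre" ([column, row] as shares, 0 to 1, of the picture: columns of its width, rows of its height: a listed point, or the origin of a listed thing).
The state is a dict: "clock": time; "joints": joint angles; "qd": joint speeds; "tau": joint torques, N m; "tool_pos": TCP position; "eef_rot": TCP orientation; "wrist_force": force on the tool from outside, world axes, zero at the start; "wrist_torque": the same for the moment, N m; "opening": finger opening in m; "gripper_force": force on a finger pad.
Only numpy, scipy, OpenCV 4.12 (cv2) and the standard library are available. Lean on these libraries where they do the work, as an engineer would, in place of code of your own. Each camera call takes 0.05 s, during which the arm holds its last target. There are 200 camera calls.

## Task

Pick up the thin turned wooden cup gently, without cracking it or tipping it, and set it down softly, upright, in the middle of the free drying plate (the one without the bowl), then let go. After that, change the supply over: bring the changeover lever to upright (centre off), pause there two seconds, and then push it all the way over to the side nearer the robot. Leave the bowl on the other plate and the other things on the bench where they are.

Things in the scene. Friction and masses are not known exactly. Their poses are not given: they have to be found in the camera images.
- cup_center (a point): Centre, half-way up (32 mm above the underside), of the loose thin-walled cup of turned wood: a straight open-topped cylinder 56 mm across, 64 mm tall, wall 3 mm, about 60 g, standing upright on the bench; z axis up the cup. It cracks if gripped with more than 40 N (each finger) or pressed onto the plate with more than 25 N; let go of it on the plate or a few mm above (a 10 mm fall is a drop).
- free_plate_top (a point): Centre of the top of the free drying plate, where the cup must stand: a fixed grey square block 140 mm on a side with a flat round aluminium disc 120 mm across on it; this point is on the disc, 32 mm above the bench; z up.
- used_plate_top (a point): Centre of the top of the other drying plate, the same in build, which carries the bowl. Leave it alone.
- bowl: Dark wooden bowl, 100 mm across, 50 mm tall, loose on the used plate; origin at the centre of its underside. Leave it alone.
- switch_pivot (a point): Pivot of the changeover lever, inside the fixed grey switch box (120 mm along x, 80 mm along y, 55 mm tall, on the bench), 50 mm above the bench over the middle of the box. Its x axis is the direction in which the lever swings and points away from the robot (turned by the yaw of the box); its y axis is the hinge axis.
- lever_ball (a point): Centre of the black ball, 26 mm across, at the top of the steel lever rod (12 mm thick), 90 mm from the pivot; the ball is about 140 mm above the bench when the lever is upright.
- changeover (a joint): Angle of the changeover lever in rad: 0 is upright (centre off, between the two raised metal marks); positive leans away from the robot along +x of switch_pivot, negative towards the robot; it stops at +0.5 and -0.5. The ball is at 0.09*sin(angle) along that x and 0.09*cos(angle) above the pivot. Friction holds it wherever it is left (about 3 to 4 N at the ball); it has no spring and no click. It starts leaning away from the robot.
- oil_tin: Bystander: round tin, 72 mm across, 100 mm tall, loose on the bench; origin at the centre of its underside.
- blank: Bystander: squared wooden blank 70 x 70 x 50 mm, loose on the bench; origin at the centre of its underside.
Mind the look-alikes: they are no part of the job. What is meant by the part that bears switch_pivot is not white, and is the smaller of those in its own colour. What is shaped like the part that bears cup_center but purple is not meant.

How it is judged:
By the outcome, as a careful person would: the job done as asked, in the order asked, and still so for the second after the job is handed in, with the robot touching nothing.
It also fails if it takes over 64 s, if anything falls off the work surface, if the arm or the gripper's body presses on something with over 40 N, if the wrist force passes 120 N, or if a joint passes its speed limit or range.

## Working session

There is one attempt and no reset: what is moved stays moved. The work goes in short steps, Python scripts to look and compute and a tool call to move; the robot and the scene stay as the last step left them, time stands still between calls to the robot, and variables do not carry over. Pictures are saved under pics/ and viewed, at most 10 in all, crops included, and the job is handed in when it is done.

Besides the shell and the picture viewer there is one more tool, called after "Call:" as name(argument=value, ...), one argument or row to a line, values as JSON. move_arm: Moves the arm, as the interface text tells. Its arguments: {"type":"object","properties":{"steps":{"type":"array"},"grip_force":{"type":"number"}},"required":["steps"]}

```bash
mkdir -p pics; cat > h.py <<'E'
import numpy as np, cv2
from scipy.spatial.transform import Rotation as R
from rig import robot
def att(c):
    a=np.array(c["attitude"],float)
    return a if a.shape==(3,3) else (R.from_rotvec(a).as_matrix() if a.size==3 else R.from_quat(a).as_matrix())
def at_z(c,u,v,z):
    d=att(c)@np.array([(u-c["cx"])/c["fx"],(v-c["cy"])/c["fy"],1.]); o=np.array(c["origin"])
    return o+d*(z-o[2])/d[2]
def proj(c,p):
    q=att(c).T@(np.array(p)-np.array(c["origin"])); return np.array([c["cx"]+c["fx"]*q[0]/q[2],c["cy"]+c["fy"]*q[1]/q[2]])
E
cat > a.py <<'E'
from h import *
Z=dict(cup_center=.032,free_plate_top=.032,used_plate_top=.032,bowl=.032,switch_pivot=.05,lever_ball=.13,oil_tin=0,blank=0)
np.set_printoptions(precision=4,suppress=True)
print(robot.get_state())
for n in("top","side"):
    c=robot.capture(n); cv2.imwrite(f"pics/{n}0.png",c["frame"]); print(n,c["origin"],c["attitude"],c["fx"],c["cx"],c["cy"])
    for k,z in Z.items():
        for m in robot.mark_of(k,c)[:4]:
            u,v=m["centre"][0]*560,m["centre"][1]*420
            print(k,round(m["p"],2),np.round([u,v]),at_z(c,u,v,z)[:2])
E
python3 a.py
```

```text
{'clock': 0.0, 'joints': array([-1.2765,  0.616 , -0.0127,  1.4249,  0.0081,  1.1034, -0.0404]), 'qd': array([ 0.0013,  0.0024,  0.0021,  0.0004, -0.0014, -0.0004,  0.0014]), 'tau': array([  0.0007, -46.923 ,   0.2592, -17.1026,   0.0098,   0.0098,
        -0.    ]), 'tool_pos': array([0.2048, 0.6166, 0.4035]), 'eef_rot': array([-0.5015, -3.1009,  0.004 ]), 'wrist_force': array([-0.6952, -0.2653,  0.0098]), 'wrist_torque': array([ 0.0473,  0.0327, -0.0407]), 'gripper_force': 0.0, 'opening': 0.08600759035388317}
top [0.3283 0.0141 1.3033] [-2.1202  2.1263 -0.2195] 413.02585433929937 274.75312703803996 218.13556225614104
cup_center 0.64 [299. 239.] [ 0.5141 -0.0763]
cup_center 0.56 [272. 262.] [0.4426 0.0081]
cup_center 0.35 [353. 226.] [ 0.5557 -0.2453]
free_plate_top 0.88 [354. 227.] [ 0.5524 -0.2491]
used_plate_top 0.61 [198. 207.] [0.6178 0.2415]
bowl 0.65 [194. 210.] [0.6071 0.2547]
switch_pivot 0.93 [324. 284.] [ 0.3746 -0.1478]
switch_pivot 0.85 [290. 198.] [ 0.642 -0.048]
switch_pivot 0.69 [371. 153.] [ 0.7874 -0.3077]
switch_pivot 0.69 [191. 206.] [0.6144 0.261 ]
lever_ball 0.
[... 158 characters left out ...]
 -0.3736]
blank 0.72 [152. 284.] [0.3795 0.3822]
blank 0.19 [193. 208.] [0.6208 0.2633]
side [0.37   0.8763 1.0018] [-0.3218  2.7995 -1.1747] 531.7295244784087 278.44653995173405 208.0603233571527
cup_center 0.93 [305. 215.] [ 0.5232 -0.0762]
cup_center 0.92 [326. 243.] [0.4546 0.0076]
free_plate_top 0.73 [302. 175.] [ 0.5609 -0.2295]
used_plate_top 0.56 [235. 309.] [0.6161 0.2426]
switch_pivot 0.96 [257. 212.] [ 0.6396 -0.0422]
switch_pivot 0.59 [368. 201.] [ 0.3713 -0.1457]
lever_ball 0.65 [242. 182.] [ 0.6806 -0.0558]
lever_ball 0.52 [225.  99.] [ 0.8301 -0.4034]
lever_ball 0.48 [370. 174.] [ 0.375  -0.1578]
oil_tin 0.95 [362. 163.] [ 0.405  -0.3573]
blank 0.87 [320. 399.] [0.4005 0.3875]
```

```bash
python3 -c "
import cv2
a=cv2.imread('pics/top0.png')[110:320,120:420];cv2.imwrite('pics/top0c.png',cv2.resize(a,(800,560),interpolation=cv2.INTER_CUBIC))
a=cv2.imread('pics/side0.png')[60:345,150:450];cv2.imwrite('pics/side0c.png',cv2.resize(a,(630,599),interpolation=cv2.INTER_CUBIC))"
```

```text
(no output)
```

View pics/top0c.png

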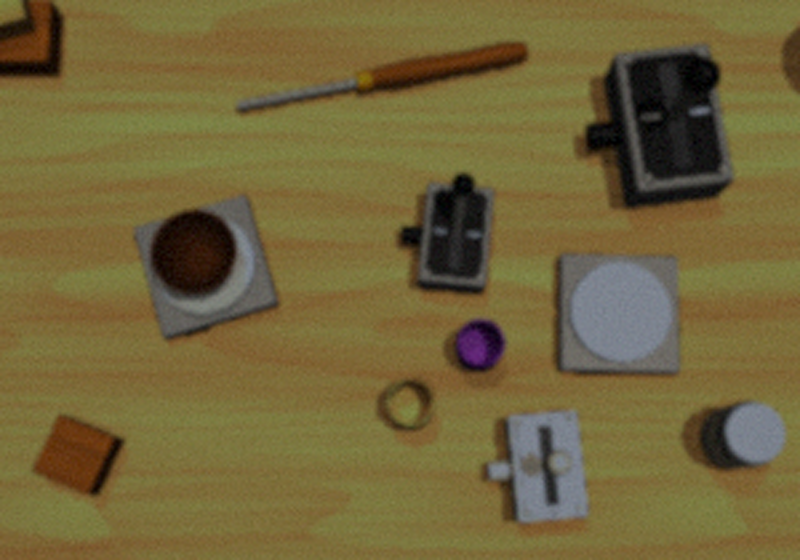

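View pics/side0c.png

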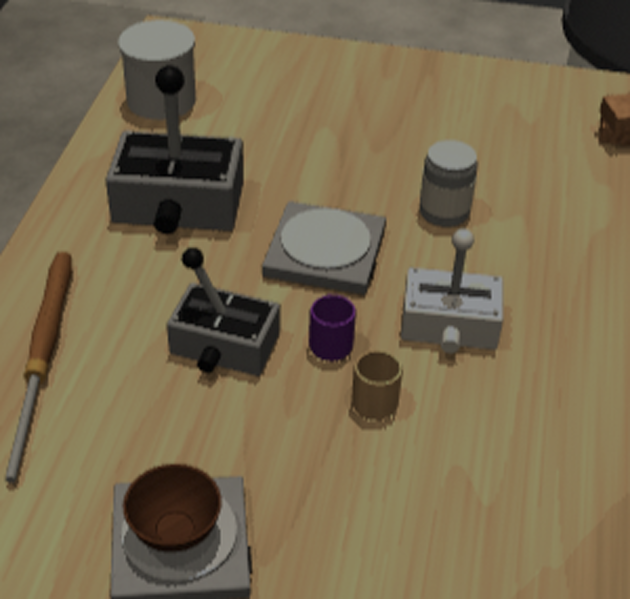

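The job's cup is the tan one, at crop (377,388) in the side view; the purple one is the look-alike. The free plate is at top crop (621,311). The right switch is the smaller dark-grey one, at top crop (456,238), with its ball leaning away from the robot. Next I'll refine these positions with masks.

```bash
cat > b.py <<'E'
from h import *
from scipy.optimize import least_squares
np.set_printoptions(precision=4,suppress=True)
C={n:robot.capture(n) for n in("top","side")}
t=np.linspace(0,2*np.pi,60)
def ext(c,P):
    q=np.array([proj(c,p) for p in P]); return np.r_[q.min(0),q.max(0)]
def cyl(x,y,z0,z1,r): return [[x+r*np.cos(a),y+r*np.sin(a),z] for z in(z0,z1) for a in t]
def mext(m): v,u=np.nonzero(m); return np.array([u.min(),v.min(),u.max()+1,v.max()+1])-.0
obs=[]
for n,c in C.items():
    e0=proj(c,[.45,.008,.032])
    S=robot.silhouettes("cup_center",c)
    s=min(S,key=lambda s:np.hypot(s["extent"][0]*560-e0[0],s["extent"][1]*420-e0[1]))
    obs.append((c,mext(s["mask"]))); 
    r=least_squares(lambda p:ext(c,cyl(*p,0,.064,.028))-obs[-1][1],[.45,.008]); print("cup",n,s["p"],r.x,r.fun)
r=least_squares(lambda p:np.concatenate([ext(c,cyl(*p,0,.064,.028))-o for c,o in obs]),[.45,.008]);print("cup both",r.x)
# disc: bright low-sat blob near expected
for n,c in C.items():
    u,v=proj(c,[.556,-.24,.032]).astype(int)
    f=cv2.GaussianBlur(c["frame"],(3,3),0); 
    ref=f[v-2:v+3,u-2:u+3].reshape(-1,3).mean(0)
    m=(np.abs(f.astype(float)-ref).max(2)<28).astype(np.uint8)
    m=cv2.morphologyEx(m,cv2.MORPH_OPEN,np.ones((3,3),np.uint8))
    l=cv2.connectedComponents(m)[1]; mm=l==l[v,u]; o=mext(mm)
    r=least_squares(lambda p:ext(c,cyl(*p,.032,.032,.06))-o,[.556,-.24]); print("disc",n,ref,r.x,r.fun)
def near(n,k,p):
    c=C[n];e=proj(c,p);M=robot.mark_of(k,c)
    return min((np.array(m["centre"])*[560,420] for m in M),key=lambda q:np.hypot(*(q-e)))
for k,g in dict(lever_ball=[.68,-.058,.13],switch_pivot=[.64,-.045,.05],cup_center=[.45,.008,.032],free_plate_top=[.556,-.24,.032]).items():
    ob={n:near(n,k,g) for n in C}
    r=least_squares(lambda p:np.concatenate([proj(C[n],p)-ob[n] for n in C]),g);print(k,r.x,r.fun)
# ball detection by darkness: silhouettes
for n,c in C.items():
    for s in robot.silhouettes("switch_pivot",c)[:4]:
        print("sw",n,s["p"],mext(s["mask"]))
    u,v=proj(c,[.66,-.05,.1]).astype(int)
    f=c["frame"][v-50:v+50,u-50:u+50]; cv2.imwrite(f"pics/sw_{n}.png",cv2.resize(f,(500,500),interpolation=cv2.INTER_CUBIC)); print(n,"crop origin",u-50,v-50)
a=np.hstack([cv2.imread("pics/sw_top.png"),cv2.imread("pics/sw_side.png")]);cv2.imwrite("pics/sw.png",cv2.resize(a,(800,400)))
E
python3 b.py
```

```text
cup top 0.64 [0.4422 0.0034] [-0.3397 -0.0607  0.3401  0.0595]
cup side 0.63 [0.4467 0.0082] [-0.3992 -0.3763  0.3851  0.338 ]
cup both [0.445  0.0056]
disc top [142.8  131.16 124.48] [ 0.552  -0.2446] [-0.1256  0.137   0.1256 -0.1344]
disc side [136.88 144.6  142.  ] [ 0.553  -0.2406] [-0.0031 -0.0328  0.0031  0.029 ]
lever_ball [ 0.6835 -0.0576  0.1311] [-0.1054 -1.913   1.5155  0.5132]
switch_pivot [ 0.6427 -0.0586  0.0374] [ 0.034   0.8949 -0.6975 -0.2192]
cup_center [ 0.4522 -0.0015  0.0169] [ 0.0241 -2.0593  1.5859  0.3884]
free_plate_top [ 0.5509 -0.2498  0.0209] [-0.0119 -0.8821  0.7584  0.2122]
sw top 0.73 [303. 264. 340. 306.]
sw top 0.66 [269. 176. 305. 221.]
sw top 0.64 [339. 127. 395. 189.]
top crop origin 241 137
sw side 0.97 [229. 178. 283. 239.]
sw side 0.87 [201.  92. 266. 172.]
sw side 0.77 [341. 170. 390. 227.]
side crop origin 199 144
```

View pics/sw.png

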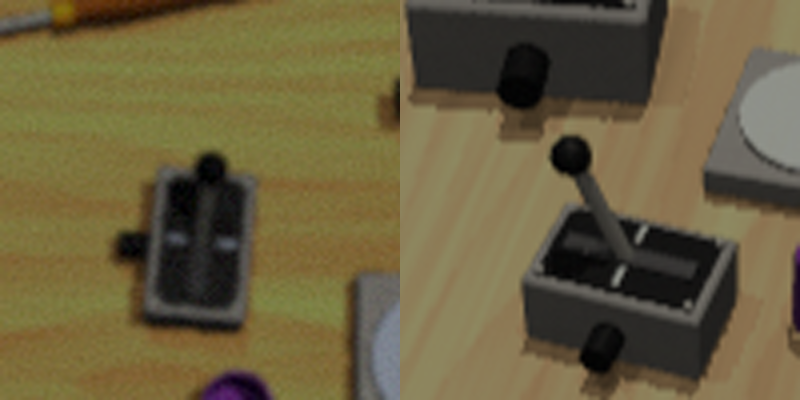

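Call:
move_arm(
  steps=[
    {"claw": 0,"slide": [0.25,-0.634,-0.17],"rot": [0,0,0]},
    {"claw": 0,"slide": [0.25,-0.634,-0.17],"rot": [0,0,0]},
    {"claw": 0,"slide": [0.25,-0.634,-0.17],"rot": [0,0,0]},
    {"claw": 0,"slide": [0.25,-0.634,-0.17],"rot": [0,0,0]},
    {"claw": 0,"slide": [0.25,-0.634,-0.17],"rot": [0,0,0]},
    {"claw": 0,"slide": [0.25,-0.634,-0.17],"rot": [0,0,0]},
    {"claw": 0,"slide": [0.25,-0.634,-0.17],"rot": [0,0,0]},
  ],
)

```text
clock: 2.48
tool_pos: [0.3312, 0.2967, 0.3193]
eef_rot: [-0.512, -3.099, 0.005]
wrist_force: [-0.0, 0.4, 0.5]
opening: 0.0855
gripper_force: 0.0
```

```bash
cat > c.py <<'E'
from h import *
np.set_printoptions(precision=4,suppress=True)
t=robot.capture("top");s=robot.capture("side")
T=lambda p:(241+p[0]/4,137+p[1]/4); S=lambda p:(199+(p[0]-400)/4,144+p[1]/4)
for c,f,K in((t,T,[(162,172),(253,178),(243,325),(146,320)]),(s,S,[(572,205),(738,240),(692,310),(525,275)])):
    P=np.array([at_z(c,*f(k),.055)[:2] for k in K]); print(P.mean(0)); print(np.diff(np.r_[P,P[:1]],axis=0))
for c,q in((t,T((211,168))),(s,S((570,155)))): print("ball",at_z(c,*q,.1295))
E
python3 c.py
```

```text
[ 0.6363 -0.051 ]
[[-0.005  -0.0714]
 [-0.1176  0.0098]
 [ 0.0041  0.0748]
 [ 0.1185 -0.0132]]
[ 0.6424 -0.0501]
[[-0.1125  0.0075]
 [ 0.014   0.0673]
 [ 0.1097 -0.006 ]
 [-0.0111 -0.0688]]
ball [ 0.6787 -0.0552  0.1295]
ball [ 0.6806 -0.055   0.1295]
```

Call:
move_arm(
  steps=[
    {"claw": 0,"slide": [0.228,-0.582,-0.06],"rot": [0,0,0]},
    {"claw": 0,"slide": [0.228,-0.582,-0.06],"rot": [0,0,0]},
    {"claw": 0,"slide": [0.228,-0.582,-0.06],"rot": [0,0,0]},
    {"claw": 0,"slide": [0.228,-0.582,-0.06],"rot": [0,0,0]},
    {"claw": 0,"slide": [0.228,-0.582,-0.06],"rot": [0,0,0]},
    {"claw": 0,"slide": [0.228,-0.582,-0.06],"rot": [0,0,0]},
    {"claw": 0,"slide": [0.228,-0.582,-0.06],"rot": [0,0,0]},
    {"claw": 0,"slide": [0.228,-0.582,-0.06],"rot": [0,0,0]},
  ],
)

```text
clock: 3.58
tool_pos: [0.4438, 0.0113, 0.2899]
eef_rot: [0.494, 3.102, 0.002]
wrist_force: [-0.1, -0.1, 0.6]
opening: 0.085
gripper_force: 0.0
```

```bash
python3 - <<'E'
from h import *
print(robot.get_state()["tool_pos"],robot.get_state()["eef_rot"])
c=robot.capture("side");u,v=proj(c,[.445,.005,.1]).astype(int)
f=c["frame"][v-70:v+70,u-90:u+90].copy()
cv2.imwrite("pics/near.png",cv2.resize(f,(770,599),interpolation=cv2.INTER_CUBIC))
E
```

```text
[0.44383288 0.01131585 0.28991165] [4.93953999e-01 3.10243984e+00 1.91881309e-03]
```

View pics/near.png

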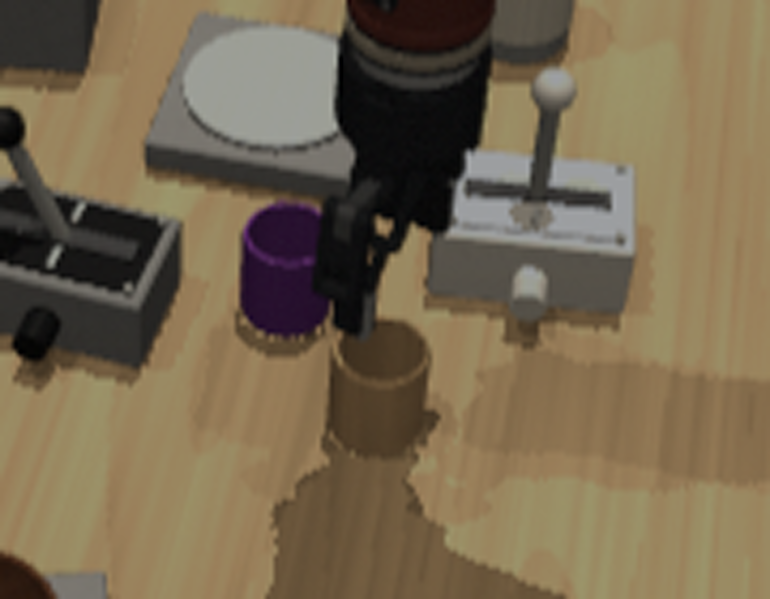

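```bash
python3 - <<'E'
from h import *
s=robot.get_state();M=R.from_rotvec(s["eef_rot"]).as_matrix();print(s["tool_pos"],M.round(3))
c=robot.capture("side");u0,v0=proj(c,[.445,.005,.1]).astype(int)
for y in(-.0425,-.057,.0425,.057):
    for x in(-.011,.011):
        p=s["tool_pos"]+M@[x,y,.160]; q=proj(c,p); print(y,x,p.round(3),((q-[u0-90,v0-70])*4.28).round())
E
```

```text
[0.44377208 0.01117139 0.28990831] [[-0.951  0.311  0.   ]
 [ 0.311  0.951  0.001]
 [ 0.     0.001 -1.   ]]
-0.0425 -0.011 [ 0.441 -0.032  0.13 ] [409. 219.]
-0.0425 0.011 [ 0.42  -0.026  0.13 ] [445. 234.]
-0.057 -0.011 [ 0.437 -0.046  0.13 ] [421. 204.]
-0.057 0.011 [ 0.416 -0.039  0.13 ] [457. 218.]
0.0425 -0.011 [0.467 0.048 0.13 ] [337. 315.]
0.0425 0.011 [0.447 0.055 0.13 ] [374. 330.]
0.057 -0.011 [0.472 0.062 0.13 ] [324. 332.]
0.057 0.011 [0.451 0.069 0.13 ] [361. 348.]
```

Call:
move_arm(
  steps=[
    {"claw": 0,"slide": [0.002,-0.011,-0.04],"rot": [0,0,0]},
    {"claw": 0,"slide": [0.002,-0.011,-0.1],"rot": [0,0,0]},
    {"claw": 0,"slide": [0.002,-0.011,-0.16],"rot": [0,0,0]},
    {"claw": 0,"slide": [0.002,-0.011,-0.2],"rot": [0,0,0]},
    {"claw": 0,"slide": [0.002,-0.011,-0.2],"rot": [0,0,0]},
    {"claw": 0.2,"slide": [0.002,-0.011,-0.2],"rot": [0,0,0]},
    {"claw": 0.27,"slide": [0.002,-0.011,-0.2],"rot": [0,0,0]},
    {"claw": 0.27,"slide": [0.002,-0.011,-0.2],"rot": [0,0,0]},
  ],
  grip_force=20,
)

```text
clock: 4.68
tool_pos: [0.4451, 0.0034, 0.1904]
eef_rot: [0.501, 3.1, 0.0]
wrist_force: [0.0, 0.1, 0.0]
opening: 0.0624
gripper_force: 0.0
```

Call:
move_arm(
  steps=[
    {"claw": 0.31,"slide": [0,0,0],"rot": [0,0,0]},
    {"claw": 0.34,"slide": [0,0,0],"rot": [0,0,0]},
    {"claw": 0.37,"slide": [0,0,0],"rot": [0,0,0]},
    {"claw": 0.4,"slide": [0,0,0],"rot": [0,0,0]},
    {"claw": 0.45,"slide": [0,0,0],"rot": [0,0,0]},
    {"claw": 0.45,"slide": [0,0,0],"rot": [0,0,0]},
  ],
  grip_force=20,
)

```text
clock: 5.42
tool_pos: [0.445, 0.0033, 0.1902]
eef_rot: [0.502, 3.101, 0.0]
wrist_force: [-0.8, -0.8, 4.6]
opening: 0.0564
gripper_force: 20.1
```

Call:
move_arm(
  steps=[
    {"claw": 0.45,"slide": [0,0,0.01],"rot": [0,0,0]},
    {"claw": 0.45,"slide": [0,0,0.03],"rot": [0,0,0]},
    {"claw": 0.45,"slide": [0,0,0.07],"rot": [0,0,0]},
    {"claw": 0.45,"slide": [0,0,0.12],"rot": [0,0,0]},
    {"claw": 0.45,"slide": [0,0,0.18],"rot": [0,0,0]},
    {"claw": 0.45,"slide": [0,0,0.24],"rot": [0,0,0]},
    {"claw": 0.45,"slide": [0,0,0.28],"rot": [0,0,0]},
    {"claw": 0.45,"slide": [0,0,0.28],"rot": [0,0,0]},
  ],
)

```text
clock: 6.42
tool_pos: [0.4451, 0.0033, 0.3312]
eef_rot: [0.501, 3.098, 0.001]
wrist_force: [-0.7, 0.1, -1.8]
opening: 0.0561
gripper_force: 21.6
```

```bash
python3 - <<'E'
from h import *
s=robot.get_state();print(s["tool_pos"],s["wrist_force"],s["opening"],s["gripper_force"])
c=robot.capture("side");u,v=proj(c,[.445,.005,.17]).astype(int)
for p in([.445,.005,.102],[.445,.005,.172]): print((proj(c,p)-[u-90,v-70])*4.28)
f=c["frame"][v-70:v+70,u-90:u+90].copy()
cv2.imwrite("pics/lift.png",cv2.resize(f,(770,599),interpolation=cv2.INTER_CUBIC))
E
```

```text
[0.44507741 0.0033009  0.3312296 ] [-0.72887587  0.06825796 -1.75655586] 0.056139176699644425 21.604366153478622
[379.47472201 390.67904609]
[388.76456431 298.52744559]
```

View pics/lift.png

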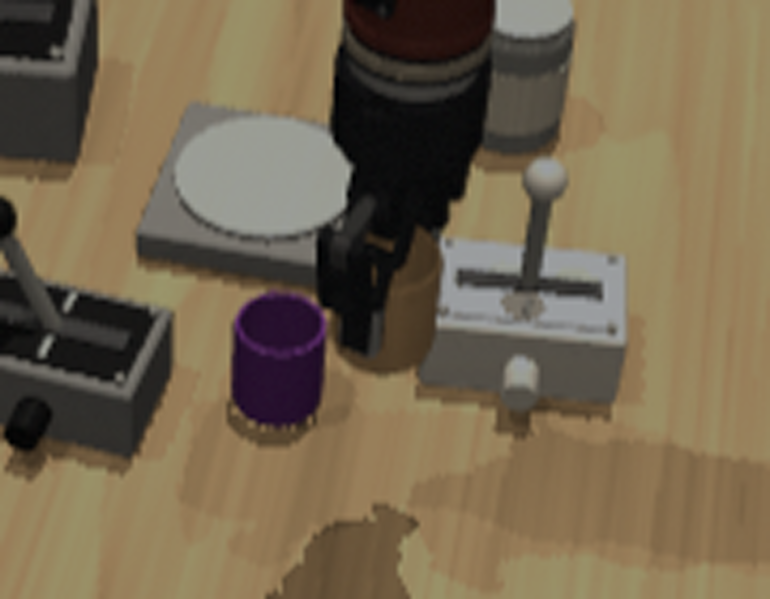

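Call:
move_arm(
  steps=[
    {"claw": 0.45,"slide": [0.01,-0.023,0],"rot": [0,0,0]},
    {"claw": 0.45,"slide": [0.035,-0.08,0],"rot": [0,0,0]},
    {"claw": 0.45,"slide": [0.07,-0.16,0],"rot": [0,0,0]},
    {"claw": 0.45,"slide": [0.108,-0.246,0],"rot": [0,0,0]},
    {"claw": 0.45,"slide": [0.145,-0.332,0],"rot": [0,0,0]},
    {"claw": 0.45,"slide": [0.18,-0.412,0],"rot": [0,0,0]},
    {"claw": 0.45,"slide": [0.205,-0.469,0],"rot": [0,0,0]},
    {"claw": 0.45,"slide": [0.215,-0.492,0],"rot": [0,0,0]},
    {"claw": 0.45,"slide": [0.215,-0.492,0],"rot": [0,0,0]},
    {"claw": 0.45,"slide": [0.215,-0.492,0],"rot": [0,0,0]},
  ],
)

```text
clock: 7.72
tool_pos: [0.5523, -0.241, 0.3293]
eef_rot: [-0.498, -3.1, -0.002]
wrist_force: [-0.3, 0.2, -1.2]
opening: 0.0564
gripper_force: 21.6
```

Call:
move_arm(
  steps=[
    {"claw": 0.45,"slide": [0,-0.003,-0.02],"rot": [0,0,0]},
    {"claw": 0.45,"slide": [0,-0.003,-0.06],"rot": [0,0,0]},
    {"claw": 0.45,"slide": [0,-0.003,-0.11],"rot": [0,0,0]},
    {"claw": 0.45,"slide": [0,-0.003,-0.15],"rot": [0,0,0]},
    {"claw": 0.45,"slide": [0,-0.003,-0.175],"rot": [0,0,0]},
    {"claw": 0.45,"slide": [0,-0.003,-0.188],"rot": [0,0,0]},
    {"claw": 0.45,"slide": [0,-0.003,-0.19],"rot": [0,0,0]},
    {"claw": 0.45,"slide": [0,-0.003,-0.19],"rot": [0,0,0]},
  ],
)

```text
clock: 8.72
tool_pos: [0.5527, -0.2442, 0.2353]
eef_rot: [0.501, 3.1, -0.001]
wrist_force: [-0.4, -0.5, -1.3]
opening: 0.0566
gripper_force: 21.6
```

```bash
python3 - <<'E'
from h import *
s=robot.get_state();print(s["tool_pos"],s["wrist_force"])
c=robot.capture("side");u,v=proj(c,[.5525,-.2426,.08]).astype(int)
f=c["frame"][v-50:v+50,u-70:u+70].copy()
cv2.imwrite("pics/place.png",cv2.resize(f,(800,571),interpolation=cv2.INTER_CUBIC))
E
```

```text
[ 0.55268319 -0.24424021  0.23530779] [-0.37324242 -0.46665574 -1.30138264]
```

View pics/place.png

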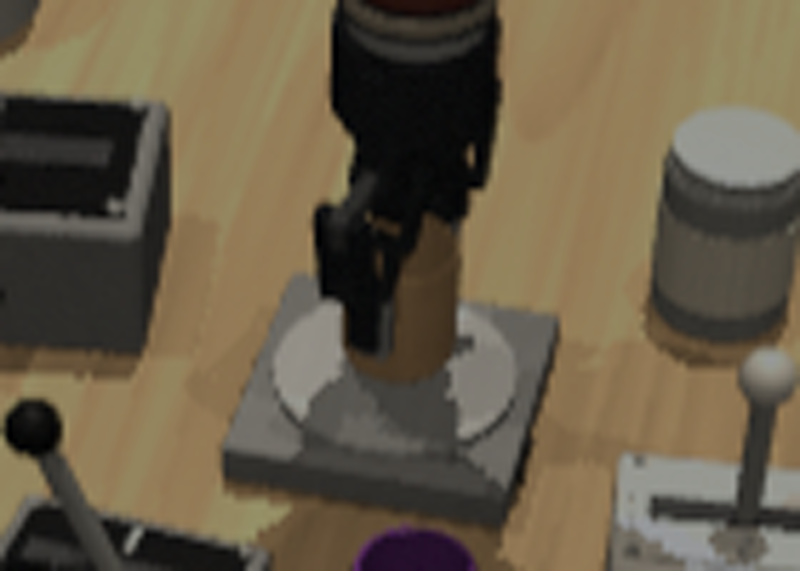

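The cup hangs about 13 mm above the disc centre: cup bottom at (400,360), disc centre at (395,370). I'll lower it in small steps.

Call:
move_arm(
  steps=[
    {"claw": 0.45,"slide": [0,0,-0.008],"rot": [0,0,0]},
    {"claw": 0.45,"slide": [0,0,-0.014],"rot": [0,0,0]},
    {"claw": 0.45,"slide": [0,0,-0.018],"rot": [0,0,0]},
    {"claw": 0.45,"slide": [0,0,-0.021],"rot": [0,0,0]},
    {"claw": 0.45,"slide": [0,0,-0.023],"rot": [0,0,0]},
    {"claw": 0.45,"slide": [0,0,-0.023],"rot": [0,0,0]},
  ],
)

```text
clock: 9.52
tool_pos: [0.5524, -0.2442, 0.2231]
eef_rot: [-0.502, -3.101, 0.0]
wrist_force: [0.3, 0.9, 0.2]
opening: 0.0564
gripper_force: 21.6
```

Call:
move_arm(
  steps=[
    {"claw": 0.45,"slide": [0,0,-0.001],"rot": [0,0,0]},
    {"claw": 0.45,"slide": [0,0,-0.002],"rot": [0,0,0]},
    {"claw": 0.45,"slide": [0,0,-0.002],"rot": [0,0,0]},
  ],
)

```text
clock: 9.9
tool_pos: [0.5525, -0.2442, 0.2223]
eef_rot: [0.502, 3.101, -0.0]
wrist_force: [0.1, -0.3, -0.0]
opening: 0.0567
gripper_force: 21.6
```

Call:
move_arm(
  steps=[
    {"claw": 0.32,"slide": [0,0,-0.002],"rot": [0,0,0]},
    {"claw": 0.28,"slide": [0,0,-0.002],"rot": [0,0,0]},
    {"claw": 0.2,"slide": [0,0,-0.002],"rot": [0,0,0]},
    {"claw": 0.1,"slide": [0,0,-0.002],"rot": [0,0,0]},
    {"claw": 0,"slide": [0,0,-0.002],"rot": [0,0,0]},
    {"claw": 0,"slide": [0,0,0.0],"rot": [0,0,0]},
    {"claw": 0,"slide": [0,0,0.03],"rot": [0,0,0]},
    {"claw": 0,"slide": [0,0,0.1],"rot": [0,0,0]},
    {"claw": 0,"slide": [0,0,0.2],"rot": [0,0,0]},
    {"claw": 0,"slide": [0,0,0.2],"rot": [0,0,0]},
  ],
)

```text
clock: 11.15
tool_pos: [0.5539, -0.2448, 0.3279]
eef_rot: [0.5, 3.09, -0.004]
wrist_force: [0.0, -0.1, -0.9]
opening: 0.0854
gripper_force: 0.0
```

```bash
python3 - <<'E'
from h import *
from scipy.optimize import least_squares
s=robot.get_state();print(s["tool_pos"],s["wrist_force"])
c=robot.capture("side");u,v=proj(c,[.5525,-.2426,.06]).astype(int)
t=np.linspace(0,6.28,60)
def ext(x,y):
    q=np.array([proj(c,[x+.028*np.cos(a),y+.028*np.sin(a),z]) for z in(.032,.096) for a in t]); return np.r_[q.min(0),q.max(0)]
for m in robot.silhouettes("cup_center",c):
    V,U=np.nonzero(m["mask"]); o=np.array([U.min(),V.min(),U.max()+1,V.max()+1])
    r=least_squares(lambda p:ext(*p)-o,[.55,-.24]); print(m["p"],r.x.round(4),r.fun.round(2))
f=c["frame"][v-50:v+50,u-70:u+70].copy()
cv2.imwrite("pics/placed.png",cv2.resize(f,(800,571),interpolation=cv2.INTER_CUBIC))
E
```

```text
[ 0.5538584  -0.24477206  0.3279336 ] [ 0.00817912 -0.08176468 -0.87502661]
0.73 [ 0.5083 -0.0418] [-0.33 -1.67  0.31  1.56]
0.59 [ 0.5569 -0.2385] [ 0.93 -0.51 -0.9   0.51]
```

View pics/placed.png

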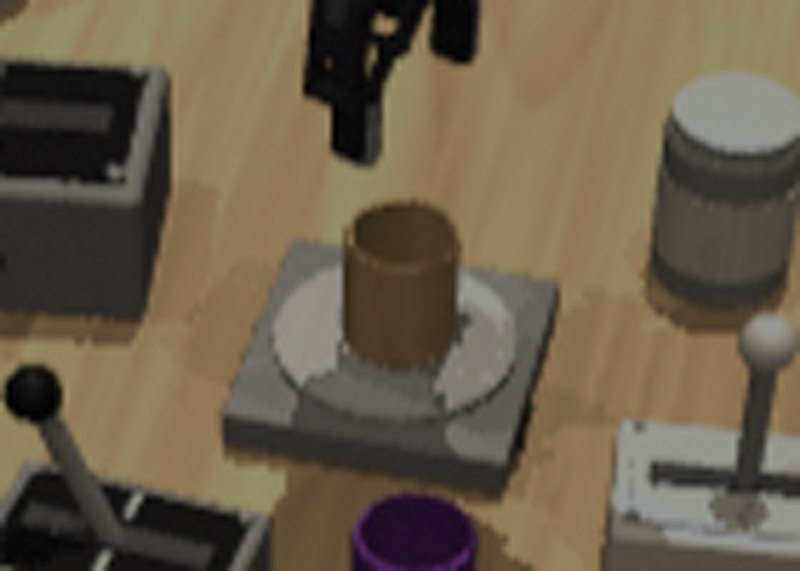

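The cup stands upright in the middle of the plate, base at (400,345) on the disc around (395,340). Now the lever: shut the fingers and go beyond the ball.

Call:
move_arm(
  steps=[
    {"claw": 0.5,"slide": [0.1,0.02,0.08],"rot": [0,0,0.03]},
    {"claw": 1,"slide": [0.2,0.15,0.08],"rot": [0,0,0.072]},
    {"claw": 1,"slide": [0.33,0.26,0.08],"rot": [0,0,0.072]},
    {"claw": 1,"slide": [0.345,0.37,0.08],"rot": [0,0,0.072]},
    {"claw": 1,"slide": [0.345,0.37,0.08],"rot": [0,0,0.072]},
    {"claw": 1,"slide": [0.345,0.37,0.08],"rot": [0,0,0.072]},
    {"claw": 1,"slide": [0.345,0.37,0.08],"rot": [0,0,0.072]},
    {"claw": 1,"slide": [0.345,0.37,0.08],"rot": [0,0,0.072]},
  ],
)

```text
clock: 12.25
tool_pos: [0.7244, -0.0619, 0.3619]
eef_rot: [-0.154, -3.137, 0.003]
wrist_force: [-0.0, -0.1, -0.6]
opening: -0.0002
gripper_force: 0.0
```

Call:
move_arm(
  steps=[
    {"claw": 1,"slide": [0,0.002,-0.08],"rot": [0,0,0]},
    {"claw": 1,"slide": [0,0.002,-0.142],"rot": [0,0,0]},
    {"claw": 1,"slide": [0,0.002,-0.142],"rot": [0,0,0]},
    {"claw": 1,"slide": [0,0.002,-0.142],"rot": [0,0,0]},
  ],
)

```text
clock: 12.75
tool_pos: [0.7254, -0.0592, 0.2929]
eef_rot: [0.151, 3.135, -0.001]
wrist_force: [-0.2, 0.3, 0.9]
opening: -0.0
gripper_force: 0.0
```

```bash
cat > d.py <<'E'
from h import *
import sys
s=robot.get_state();print(s["tool_pos"],s["wrist_force"])
o=[]
for n in("side","top"):
    c=robot.capture(n);u,v=proj(c,[.65,-.05,.12]).astype(int)
    f=c["frame"][v-40:v+40,u-40:u+40]; o.append(cv2.resize(f,(400,400),interpolation=cv2.INTER_CUBIC))
    print(n,u-40,v-40,[((proj(c,[.64+.996*.09*np.sin(a),-.0505-.09*.09*np.sin(a),.05+.09*np.cos(a)])-[u-40,v-40])*5).round() for a in(.5,.1,0,-.1,-.5)])
    for m in robot.mark_of("lever_ball",c): print(m["p"],((np.array(m["centre"])*[560,420]-[u-40,v-40])*5).round())
cv2.imwrite(sys.argv[1],np.hstack(o))
E
python3 d.py pics/l1.png
```

```text
[ 0.72535614 -0.05924636  0.29288734] [-0.20316137  0.33616026  0.89104583]
side 213 148 [array([138., 175.]), array([202., 173.]), array([219., 176.]), array([237., 181.]), array([304., 212.])]
0.65 [  71. -258.]
0.52 [124. 163.]
0.52 [791. 125.]
top 251 149 [array([212., 143.]), array([209., 194.]), array([208., 209.]), array([206., 224.]), array([201., 285.])]
0.61 [648. -48.]
```

View pics/l1.png

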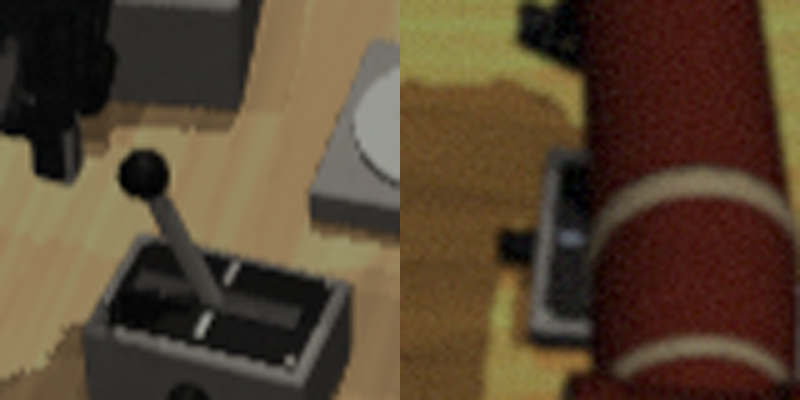

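Side view: the fingers at (60,150) are clear beyond the ball at (143,173), lever at about +0.47 rad. I'll push part way and re-measure.

Call:
move_arm(
  steps=[
    {"claw": 1,"slide": [-0.02,0.002,-0.004],"rot": [0,0,0]},
    {"claw": 1,"slide": [-0.036,0.003,-0.004],"rot": [0,0,0]},
    {"claw": 1,"slide": [-0.05,0.004,-0.004],"rot": [0,0,0]},
    {"claw": 1,"slide": [-0.064,0.006,-0.004],"rot": [0,0,0]},
    {"claw": 1,"slide": [-0.076,0.007,-0.004],"rot": [0,0,0]},
    {"claw": 1,"slide": [-0.087,0.008,-0.004],"rot": [0,0,0]},
    {"claw": 1,"slide": [-0.098,0.009,-0.004],"rot": [0,0,0]},
    {"claw": 1,"slide": [-0.098,0.009,-0.004],"rot": [0,0,0]},
    {"claw": 1,"slide": [-0.098,0.009,-0.004],"rot": [0,0,0]},
  ],
)

```text
clock: 14.08
tool_pos: [0.6769, -0.0539, 0.2905]
eef_rot: [0.149, 3.134, -0.0]
wrist_force: [4.4, -2.1, 3.4]
opening: 0.0
gripper_force: 2.2
```

```bash
python3 d.py pics/l2.png
```

```text
[ 0.67693568 -0.05388809  0.2904973 ] [ 4.35769991 -2.14698016  3.35787986]
side 213 148 [array([138., 175.]), array([202., 173.]), array([219., 176.]), array([237., 181.]), array([304., 212.])]
0.62 [ 546. 1252.]
0.58 [791. 118.]
0.53 [182. 196.]
top 251 149 [array([212., 143.]), array([209., 194.]), array([208., 209.]), array([206., 224.]), array([201., 285.])]
0.73 [641. -50.]
```

View pics/l2.png

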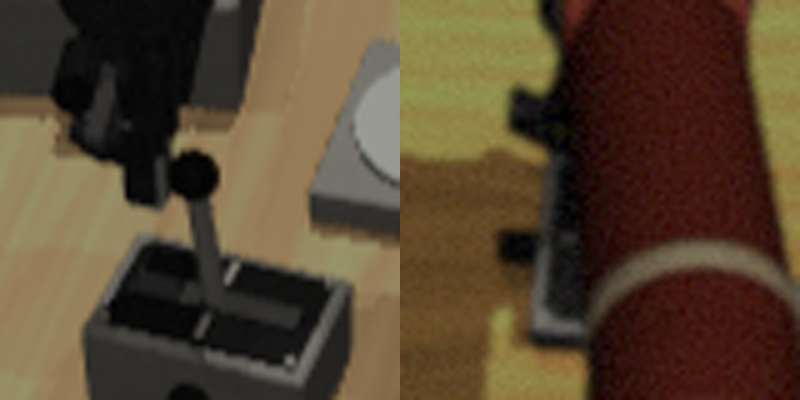

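Ball at (195,175), about +0.14 rad. Upright is column ~219, so 13 mm more; then hold just over two seconds.

Call:
move_arm(
  steps=[
    {"claw": 1,"slide": [-0.01,0.001,0],"rot": [0,0,0]},
    {"claw": 1,"slide": [-0.019,0.002,0],"rot": [0,0,0]},
    {"claw": 1,"slide": [-0.026,0.002,0],"rot": [0,0,0]},
    {"claw": 1,"slide": [-0.026,0.002,0],"rot": [0,0,0]},
  ],
)

```text
clock: 14.78
tool_pos: [0.6622, -0.0524, 0.2888]
eef_rot: [-0.148, -3.136, -0.0]
wrist_force: [3.1, -0.5, 1.9]
opening: -0.0001
gripper_force: 1.3
```

```bash
python3 d.py pics/l3.png
```

```text
[ 0.66218831 -0.05237254  0.2887783 ] [ 3.06444611 -0.54230815  1.92541953]
side 213 148 [array([138., 175.]), array([202., 173.]), array([219., 176.]), array([237., 181.]), array([304., 212.])]
0.62 [791. 117.]
top 251 149 [array([212., 143.]), array([209., 194.]), array([208., 209.]), array([206., 224.]), array([201., 285.])]
0.56 [521. 364.]
0.54 [655. -60.]
```

View pics/l3.png

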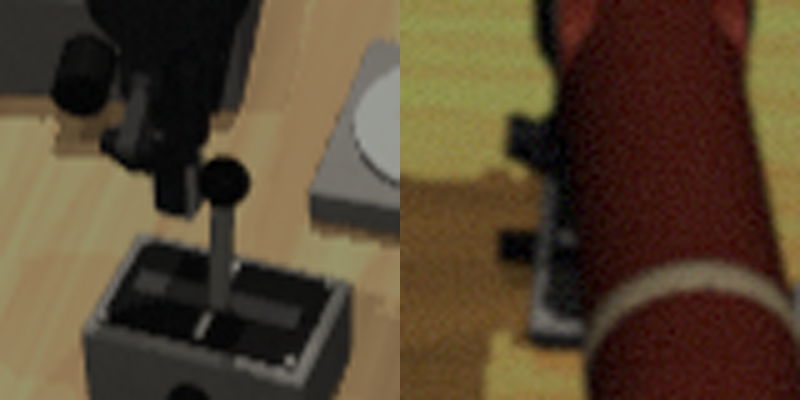

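Ball at (224,181) with the rod essentially vertical over the marks: within ~0.03 rad of upright. Hold.

Call:
move_arm(
  steps=[
    {"claw": 1,"slide": [0,0,0],"rot": [0,0,0]},
    {"claw": 1,"slide": [0,0,0],"rot": [0,0,0]},
    {"claw": 1,"slide": [0,0,0],"rot": [0,0,0]},
    {"claw": 1,"slide": [0,0,0],"rot": [0,0,0]},
    {"claw": 1,"slide": [0,0,0],"rot": [0,0,0]},
    {"claw": 1,"slide": [0,0,0],"rot": [0,0,0]},
    {"claw": 1,"slide": [0,0,0],"rot": [0,0,0]},
    {"claw": 1,"slide": [0,0,0],"rot": [0,0,0]},
    {"claw": 1,"slide": [0,0,0],"rot": [0,0,0]},
    {"claw": 1,"slide": [0,0,0],"rot": [0,0,0]},
  ],
)

```text
clock: 16.23
tool_pos: [0.6629, -0.0527, 0.2892]
eef_rot: [-0.149, -3.138, 0.0]
wrist_force: [0.0, -0.2, -0.2]
opening: -0.0002
gripper_force: 0.0
```

Call:
move_arm(
  steps=[
    {"claw": 1,"slide": [0,0,0],"rot": [0,0,0]},
    {"claw": 1,"slide": [0,0,0],"rot": [0,0,0]},
    {"claw": 1,"slide": [0,0,0],"rot": [0,0,0]},
    {"claw": 1,"slide": [0,0,0],"rot": [0,0,0]},
    {"claw": 1,"slide": [0,0,0],"rot": [0,0,0]},
    {"claw": 1,"slide": [0,0,0],"rot": [0,0,0]},
    {"claw": 1,"slide": [0,0,0],"rot": [0,0,0]},
    {"claw": 1,"slide": [0,0,0],"rot": [0,0,0]},
    {"claw": 1,"slide": [0,0,0],"rot": [0,0,0]},
    {"claw": 1,"slide": [0,0,0],"rot": [0,0,0]},
  ],
)

```text
clock: 17.48
tool_pos: [0.6629, -0.0527, 0.2892]
eef_rot: [-0.148, -3.138, 0.0]
wrist_force: [0.3, 0.4, -0.4]
opening: 0.0
gripper_force: 0.0
```

Call:
move_arm(
  steps=[
    {"claw": 1,"slide": [-0.016,0.001,0],"rot": [0,0,0]},
    {"claw": 1,"slide": [-0.03,0.003,0],"rot": [0,0,0]},
    {"claw": 1,"slide": [-0.044,0.004,0],"rot": [0,0,0]},
    {"claw": 1,"slide": [-0.056,0.005,0],"rot": [0,0,0]},
    {"claw": 1,"slide": [-0.066,0.006,0],"rot": [0,0,0]},
    {"claw": 1,"slide": [-0.072,0.006,0],"rot": [0,0,0]},
    {"claw": 1,"slide": [-0.076,0.007,0],"rot": [0,0,0]},
    {"claw": 1,"slide": [-0.076,0.007,0],"rot": [0,0,0]},
  ],
)

```text
clock: 18.48
tool_pos: [0.6249, -0.0494, 0.2892]
eef_rot: [0.149, 3.138, -0.001]
wrist_force: [4.1, 0.3, -2.9]
opening: 0.0
gripper_force: 2.3
```

Call:
move_arm(
  steps=[
    {"claw": 1,"slide": [-0.004,0,0],"rot": [0,0,0]},
    {"claw": 1,"slide": [-0.006,0,0],"rot": [0,0,0]},
    {"claw": 1,"slide": [-0.008,0,0],"rot": [0,0,0]},
    {"claw": 1,"slide": [-0.008,0,0],"rot": [0,0,0]},
  ],
)

```text
clock: 18.98
tool_pos: [0.623, -0.0493, 0.2895]
eef_rot: [0.148, 3.13, 0.0]
wrist_force: [9.5, -0.0, -7.2]
opening: 0.0001
gripper_force: 5.1
```

Call:
move_arm(
  steps=[
    {"claw": 1,"slide": [-0.002,0,0],"rot": [0,0,0]},
    {"claw": 1,"slide": [-0.004,0,0],"rot": [0,0,0]},
    {"claw": 1,"slide": [-0.004,0,0],"rot": [0,0,0]},
  ],
)

```text
clock: 19.35
tool_pos: [0.6222, -0.0494, 0.2896]
eef_rot: [0.148, 3.126, 0.001]
wrist_force: [13.6, -0.9, -11.0]
opening: 0.0001
gripper_force: 6.7
```

It is against the stop (the force rises and it barely moves). Backing off and up.

Call:
move_arm(
  steps=[
    {"claw": 1,"slide": [0.03,-0.003,0],"rot": [0,0,0]},
    {"claw": 1,"slide": [0.09,-0.008,0],"rot": [0,0,0]},
    {"claw": 1,"slide": [0.12,-0.01,0.05],"rot": [0,0,0]},
    {"claw": 1,"slide": [0.14,-0.01,0.15],"rot": [0,0,0]},
    {"claw": 1,"slide": [0.14,0.1,0.25],"rot": [0,0,0]},
    {"claw": 1,"slide": [0.14,0.2,0.3],"rot": [0,0,0]},
    {"claw": 1,"slide": [0.14,0.3,0.3],"rot": [0,0,0]},
    {"claw": 1,"slide": [0.14,0.4,0.3],"rot": [0,0,0]},
    {"claw": 1,"slide": [0.14,0.4,0.3],"rot": [0,0,0]},
    {"claw": 1,"slide": [0.14,0.4,0.3],"rot": [0,0,0]},
  ],
)

```text
clock: 20.6
tool_pos: [0.6882, 0.1501, 0.4388]
eef_rot: [-0.149, -3.135, 0.004]
wrist_force: [0.6, -0.1, 0.5]
opening: -0.0001
gripper_force: 0.0
```

```bash
python3 - <<'E'
from h import *
np.set_printoptions(precision=4,suppress=True)
print(robot.get_state()["tool_pos"],robot.get_state()["wrist_force"])
for n in("top","side"):
    c=robot.capture(n)
    for a in(-.5,-.4,0): print(n,a,proj(c,[.64+.996*.09*np.sin(a),-.0505-.008*np.sin(a),.05+.09*np.cos(a)]))
    for k in("lever_ball","cup_center","oil_tin","blank","bowl"):
        for m in robot.mark_of(k,c)[:4]: print(" ",k,m["p"],np.array(m["centre"])*[560,420])
    # darkest compact blob near expected ball
    u,v=proj(c,[.6,-.047,.129]).astype(int); g=cv2.GaussianBlur(c["frame"][v-14:v+15,u-22:u+23].max(2),(7,7),0)
    i=np.unravel_index(g.argmin(),g.shape); print(" dark",u-22+i[1],v-14+i[0],g.min())
E
```

```text
[0.6882 0.1501 0.4388] [ 0.6287 -0.1035  0.4796]
top -0.5 [291.1689 206.016 ]
top -0.4 [291.4499 203.013 ]
top 0 [292.5001 190.7722]
  lever_ball 0.69 [380.912 135.492]
  lever_ball 0.63 [291.816 205.8  ]
  lever_ball 0.39 [327.376 284.298]
  cup_center 0.58 [300.216 237.216]
  oil_tin 0.75 [395.808 273.588]
  oil_tin 0.64 [354.984 225.498]
  blank 0.82 [153.216 281.4  ]
  bowl 0.72 [192.304 205.296]
 dark 288 206 10
side -0.5 [273.7322 190.3572]
side -0.4 [270.5538 188.4607]
side 0 [256.8656 183.2583]
  lever_ball 0.68 [372.176 174.804]
  lever_ball 0.65 [273.28  192.486]
  lever_ball 0.6 [228.312  97.902]
  lever_ball 0.25 [256.2   210.588]
  cup_center 0.74 [304.08  164.598]
  cup_center 0.57 [303.576 212.688]
  cup_center 0.5 [234.808 311.892]
  oil_tin 0.87 [362.096 161.91 ]
  oil_tin 0.19 [323.624 401.184]
  blank 0.69 [322.896 400.008]
  bowl 0.83 [233.688 313.488]
 dark 270 192 13
```

The lever is at about −0.5 in both views, and the bystanders show no displacement beyond a few pixels of noise.

```bash
python3 -c "
from rig import robot
print(robot.close_job())"
```

```text
the job is handed in; nothing more can be done
None
```

The cup is upright in the middle of the free plate, and the lever was held within about 0.03 rad of upright for over two seconds, then pushed to its stop on the robot's side; the job is handed in at about 21 s (no verdict returned).

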